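Change the cutter set on an upright milling arbor

TASK

Change the cutter on the arbor that stands upright in the grey clamping fixture: first lift off the wide worn cutter and lay it flat in the empty half of the blue tray, beside the dull cutter already there. Then build the new set on the arbor in this order, each part pushed down fully home before the next: the plain spacer ring, the narrow toothed cutter, and last the slotted clamp ring. Cutters and rings are hard and brittle, so set everything down instead of dropping it, and leave it all released and lying flat.

Things in the scene. Friction and masses are not known exactly. Their poses are not given: they have to be found in the camera images.
- fixture: Grey fixture, fixed, with an upright steel arbor in its middle. Foot 100 x 110 mm, 24 mm high with its screws; block 64 x 70 mm to 48 mm height. Arbor: shoulder 34 mm diameter (48 mm below z 52 mm), its flat top, the seat, at z 62 mm; pilot 20 mm diameter straight to 87 mm, then a cone to 13 mm at the top, z 92 mm. Bores have 2 mm play all round. Origin: arbor axis at bench height; z up.
- tray: Blue open tray, fixed, outside 135 mm (its x) by 220 mm (its y; rim 3 mm wider), 45 mm high; walls and floor 4 mm thick. Origin: centre of its underside. A loose dull cutter (63 mm diameter, 14 mm thick) lies in the half towards its +y, 50 to 66 mm from the middle. The half towards -y is empty: the worn cutter goes there, its centre about 52 mm from the middle.
- wide_cutter: The worn cutter: dark steel toothed wheel, 63 mm diameter, 20 mm thick, about 0.4 kg, at the start flat on the seat of the arbor (underside at z 62 mm); through bore 24 mm. Origin: centre of its underside; z axis up. 
- spacer: Plain bright steel ring without teeth or notches, 40 mm outside diameter, 12 mm thick, lying flat on the bench; through bore 24 mm. Origin: centre of its underside; z axis up. First on the arbor, underside then at z 62 mm.
- narrow_cutter: The new cutter: bright steel toothed wheel, 63 mm diameter, 8 mm thick, lying flat on the bench; through bore 24 mm. Origin: centre of its underside; z axis up. Second on the arbor, underside then at z 74 mm.
- clamp_ring: Dark steel ring, 46 mm outside diameter, 12 mm thick, four notches in its rim, upper edge bevelled; lies flat on the bench, bevel up; through bore 24 mm. Origin: centre of its underside; z axis up. Last on the arbor, underside then at z 82 mm. (A bright 52 mm ring with an orange cage is a ball bearing, not part of the set.)
There are look-alikes about, which are no part of the job. What is shaped like the clamp_ring but red or turquoise is not meant.

How it is judged (in metres and radians):
On the way, in this order (a step that is already met when the one before it is completed fails the run):
1. the wide worn cutter lies flat and released in the empty half of the tray (linear speed of wide_cutter below 0.02 m/s and angular speed of wide_cutter below 0.3 rad/s and contact force between wide_cutter and the fingers below 0.1 N and angle between wide_cutter's own z axis and vertical below 0.1 rad and x of wide_cutter in the frame of tray between -0.05 and 0.05 m and y of wide_cutter in the frame of tray between -0.085 and 0.012 m and z of wide_cutter in the frame of tray between 0 and 0.008 m), for 0.2 s.
2. the spacer is home on the arbor's seat, released (linear speed of spacer below 0.02 m/s and angular speed of spacer below 0.3 rad/s and contact force between spacer and the fingers below 0.1 N and angle between spacer's own z axis and vertical below 0.1 rad and horizontal distance between spacer and fixture below 0.004 m and z of spacer in the frame of fixture between 0.0595 and 0.0645 m), for 0.2 s.
3. the narrow cutter is home on the spacer, released (linear speed of narrow_cutter below 0.02 m/s and angular speed of narrow_cutter below 0.3 rad/s and contact force between narrow_cutter and the fingers below 0.1 N and angle between narrow_cutter's own z axis and vertical below 0.1 rad and horizontal distance between narrow_cutter and fixture below 0.004 m and z of narrow_cutter in the frame of fixture between 0.0715 and 0.0765 m), for 0.2 s.
4. the clamp ring is home on the narrow cutter, released (linear speed of clamp_ring below 0.02 m/s and angular speed of clamp_ring below 0.3 rad/s and contact force between clamp_ring and the fingers below 0.1 N and angle between clamp_ring's own z axis and vertical below 0.1 rad and horizontal distance between clamp_ring and fixture below 0.004 m and z of clamp_ring in the frame of fixture between 0.0795 and 0.0845 m), for 0.2 s.
At the end, for the whole second after the job is handed in: Wide cutter flat on the tray floor, centre at tray y -85 to 12 mm. Spacer, narrow cutter, clamp ring on the arbor in this order, each within 4 mm of its axis, level within 0.1 rad, undersides at 62, 74, 82 mm above the bench (2.5 mm either way). All released and at rest (all of step 1 and all of step 2 and all of step 3 and all of step 4); the robot touches nothing.
It fails at once if the wide cutter is dropped (moves faster than 0.7 m/s out of the fingers: a fall of about 25 mm) (linear speed of wide_cutter above 0.7 m/s and contact force between wide_cutter and the fingers below 0.1 N).
It fails at once if the spacer is dropped (moves faster than 0.7 m/s out of the fingers: a fall of about 25 mm) (linear speed of spacer above 0.7 m/s and contact force between spacer and the fingers below 0.1 N).
It fails at once if the narrow cutter is dropped (moves faster than 0.7 m/s out of the fingers: a fall of about 25 mm) (linear speed of narrow_cutter above 0.7 m/s and contact force between narrow_cutter and the fingers below 0.1 N).
It fails at once if the clamp ring is dropped (moves faster than 0.7 m/s out of the fingers: a fall of about 25 mm) (linear speed of clamp_ring above 0.7 m/s and contact force between clamp_ring and the fingers below 0.1 N).
It also fails if it takes over 102 s, if anything falls off the work surface, if the arm or the gripper's body presses on something with over 40 N, if the wrist force passes 120 N, or if a joint passes its speed limit or range.

ROBOT

A 6-joint arm with a two-finger parallel gripper is mounted at the origin on the work surface. World frame = base frame: x ahead of the robot, y to its left, z up, the work surface at z = 0. Lengths are in mm, angles in rad, forces in N, time in s.
With the tool pointing down it reaches from about 250 to 775 mm from the base axis. Payload 4 kg.
Tool frame: the origin (TCP) lies midway between the tips of the shut fingers; the grasp point (between the pads) lies grip_depth behind it (grip_depth is the distance from the TCP to the grasp point, in mm); z points along the fingers, y is the line along which they close (so a half turn about z gives the same grasp; the last joint's range is limited). The gripper opens to 94 mm and grips with 3 to 60 N. Pads are 16 mm wide; open, the fingers measure 119 mm over their backs; the gripper's body (75 mm by 177 mm) begins 78 mm behind the grasp point.
Start: joints at [-1.435, 0.087, 1.371, -0, 1.684, -0.103], TCP at [130.091, -534.412, 205.506] pointing down, gripper open.
Joint ranges: [-3.1, 3.1], [-0.76, 2.03], [0.27, 2.55], [-1.08, 4.22], [0.17, 2.65], [-2.57, 2.57]. Speed limits (rad/s): [2.79, 2.79, 3.14, 3.14, 3.14, 3.14].

INTERFACE

Orientations are given as a 3x3 rotation matrix whose columns are the frame's x, y, z axes.
In Python, from plant import movep, servo_line, move_j, ungrasp, close_gripper, dwell, ik, observe, read_camera, camera_model, PlanningError, hand_in, grip_depth gives the robot as it stands. Calls block until the motion is done:
- movep(position, orientation): joint-space move of the TCP to a pose.
- servo_line(position, ori=None, vel=150): straight line of the TCP; ori=None keeps the orientation; vel is the mean speed in mm/s.
- move_j(angles): joint-space move.
- ungrasp() and close_gripper(): open the fingers fully, or close them until they stop; the grip force is fixed at half the most.
- dwell(seconds).
- ik(position, orientation): joint angles nearest the present ones, or None.
- observe(): the state.
- read_camera(name): name is "side" or "top"; returns the picture (384x512x3 uint8, red, green, blue); there is no depth.
- camera_model(name): a dict with "vfov" (degrees; the focal length in pixels is half the picture's height over the tangent of half this angle, whatever the lens; pixels are square), "cx", "cy" (the principal point, pixels), "rvec" (rotation vector, rad) and "tvec" (3), from world to camera coordinates, as OpenCV has them. Camera axes: x right, y down, z forward; pixel columns grow to the right and rows downward; lengths in mm; the calibration is good to about 2 mm. A picture is of the moment at which its call begins. camera_model takes no time and is no camera call.
A pose or a line that the arm cannot do raises PlanningError and nothing moves.
- hand_in(): hands the job in; it is judged then, once.
The state is a dict: "t": time; "joint_positions": joint angles; "qd": joint speeds; "joint_torque": joint torques, N m; "tool_pos": TCP position; "tool_rot": TCP orientation; "contact_force": force on the tool from outside, world axes, zero at the start; "torque": the same for the moment, N m; "gripper_width": finger opening in mm; "gripper_force": force on a finger pad.
Only numpy, scipy, OpenCV 4.12 (cv2) and the standard library are available. Lean on these libraries where they do the work, as an engineer would, in place of code of your own. Each camera call takes 0.05 s, during which the arm holds its last target. There are 200 camera calls.

## Working session

There is one attempt and no reset: what is moved stays moved. The work goes in short steps, each a Python script; the robot and the scene stay as the last script left them, time stands still between calls to the robot, and variables do not carry over. Pictures are saved under pics/ and viewed, at most 14 in all, crops included, and the job is handed in when it is done.

```bash
ls; mkdir -p pics; python3 - <<'E'
from plant import *
import cv2
for n in("top","side"):
    cv2.imwrite(f"pics/{n}0.png",cv2.resize(read_camera(n)[:,:,::-1],(800,600),interpolation=cv2.INTER_CUBIC)); print(n,camera_model(n))
print(observe(),grip_depth)
E
```

```text
pics
top {'vfov': 45.38373213984872, 'cx': 257.2894630413337, 'cy': 182.64158510150278, 'rvec': array([ 2.15415841, -2.16284277,  0.11295363]), 'tvec': array([ 98.82487598, 472.45759856, 992.70444957])}
side {'vfov': 48.83330367152922, 'cx': 257.5106292970053, 'cy': 189.700775045206, 'rvec': array([ 0.61919741, -2.53033858,  1.27660422]), 'tvec': array([474.89572917, 136.65436174, 826.15673405])}
{'t': 0.1, 'joint_positions': array([-1.43509786e+00,  8.78995043e-02,  1.37210333e+00,  1.55024730e-05,
        1.68358262e+00, -1.03115301e-01]), 'qd': array([-0.0010213 , -0.00071966, -0.0047841 , -0.00063322, -0.00049655,
       -0.00077717]), 'joint_torque': array([ 1.87084559e-03, -3.41253698e+01, -3.03301442e+01,  7.20399013e-02,
        3.04524705e-02, -9.06377795e-05]), 'tool_pos': array([ 130.02862509, -533.90454793,  204.41104813]), 'tool_rot': array([[ 9.71618882e-01,  2.36551652e-01, -2.54327153e-04],
       [ 2.36551686e-01, -9.71616896e-01,  1.97655532e-03],
       [ 2.20448866e-04, -1.98061998e-03, -9.99998014e-01]]), 'contact_force': array([-0.4987176 ,  0.28479159, -0.84792612]), 'torque': array([ 0.00169039, -0.02654915, -0.02083585]), 'gripper_force': 0.0, 'gripper_width': 93.87137258718158} 18.8
```

View pics/top0.png

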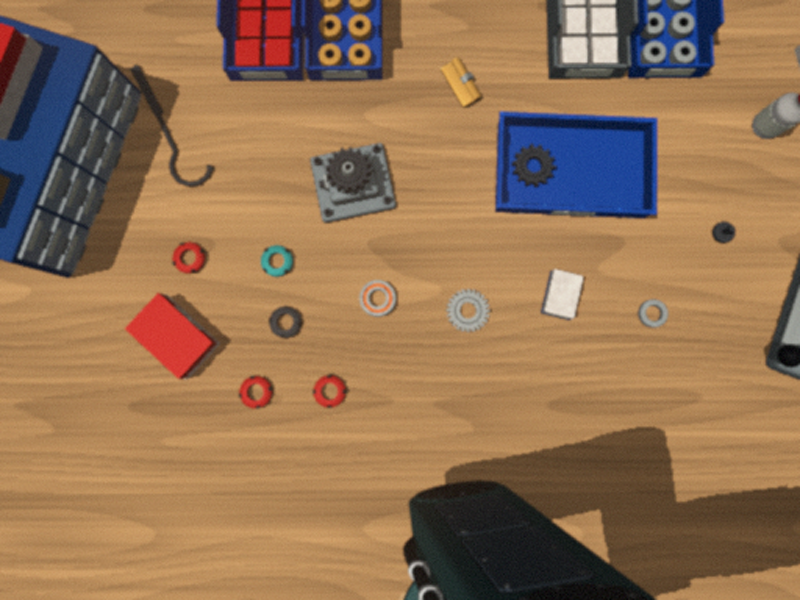

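View pics/side0.png

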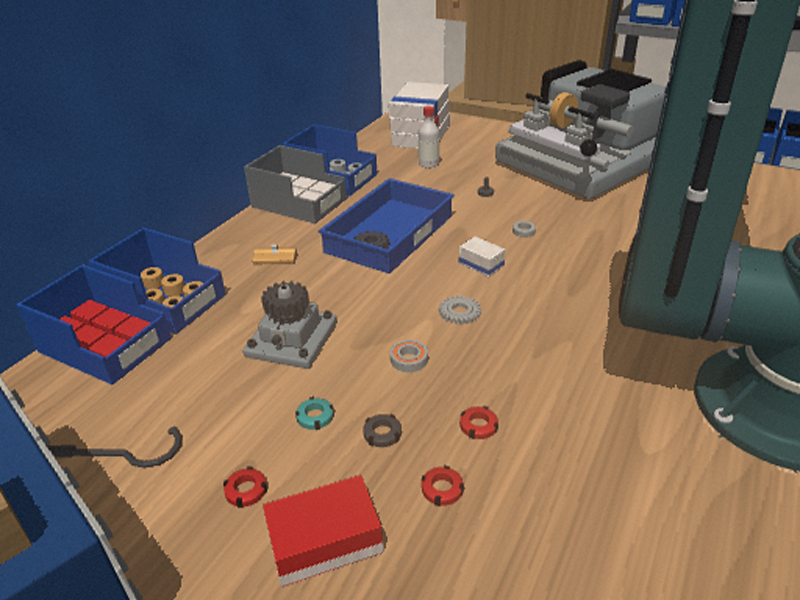

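Candidates in the top view (800x600 pixels):
- **Clamp ring:** dark (285,321). Rejected: red (189,257), (256,391), (330,391), turquoise (277,261).
- **Spacer:** bright ring (653,313). Rejected: bearing (378,298) with an orange cage, black knob (724,232).
- **Narrow cutter:** bright toothed wheel (468,310).
- **Wide cutter:** on the arbor (350,170). The cutter in the tray (534,166) is the dull one.

The side view agrees with this.

```bash
cat > h.py <<'E'
from plant import *
import numpy as np, cv2
def cam(n):
    m=camera_model(n); f=192/np.tan(np.radians(m["vfov"]/2))
    return np.array([[f,0,m["cx"]],[0,f,m["cy"]],[0,0,1]]),cv2.Rodrigues(np.array(m["rvec"]))[0],np.array(m["tvec"])
def ray(n,px,z):
    K,R,t=cam(n); d=R.T@np.linalg.solve(K,[px[0],px[1],1.]); c=-R.T@t
    return c+d*(z-c[2])/d[2]
def proj(n,P):
    K,R,t=cam(n); return cv2.projectPoints(np.float64(P).reshape(-1,1,3),cv2.Rodrigues(R)[0],t,K,None)[0][:,0]
def tri(pt,ps):
    A=[];b=[]
    for n,px in(("top",pt),("side",ps)):
        K,R,t=cam(n); d=R.T@np.linalg.solve(K,[px[0],px[1],1.]); d/=np.linalg.norm(d); M=np.eye(3)-np.outer(d,d); A.append(M); b.append(M@(-R.T@t))
    A=np.array(A);b=np.array(b)
    return np.linalg.solve(A.sum(0),b.sum(0))
def grey(im,s=70):
    return (cv2.cvtColor(im,cv2.COLOR_RGB2HSV)[:,:,1]<s).astype(np.uint8)
def blob(mask,px,r=28):
    """outer contour (closed) nearest px"""
    cs,_=cv2.findContours(mask,cv2.RETR_EXTERNAL,cv2.CHAIN_APPROX_NONE)
    cs=[c for c in cs if cv2.contourArea(c)>60]
    return min(cs,key=lambda c:abs(-cv2.pointPolygonTest(c,tuple(map(float,px)),True)) if cv2.pointPolygonTest(c,tuple(map(float,px)),True)<0 else 0)
def world(n,c,z): return np.array([ray(n,p,z) for p in c[:,0].astype(float)])
E
python3 - <<'E'
from h import *
T=read_camera("top");S=read_camera("side")
P={"spacer":((653,313),(524,228),12,40),"narrow":((468,310),(460,309),8,63),"clamp":((285,321),(382,430),12,46)}
tiles=[]
for k,(pt,ps,h,d) in P.items():
    for n,im,p in(("top",T,pt),("side",S,ps)):
        c=blob(grey(im,80),np.array(p)*.64); w=world(n,c,h/2)
        (x,y),r=cv2.minEnclosingCircle(w[:,:2].astype(np.float32)); mm=w[:,:2]; mid=(mm.max(0)+mm.min(0))/2
        print(k,n,(round(x,1),round(y,1)),"d",round(2*r,1),"bbox",mid.round(1),np.ptp(mm,axis=0).round(1))
for n,im,p,s in(("top",T,(350,180),48),("top",T,(578,165),66),("top",T,(285,321),33),("side",S,(285,320),48),("top",T,(653,313),33),("top",T,(468,310),33)):
    x,y=(np.array(p)*.64).astype(int); t=cv2.resize(im[y-s:y+s,x-s:x+s],(266,300 if 0 else 266),interpolation=cv2.INTER_CUBIC); tiles.append(t)
cv2.imwrite("pics/m.png",np.vstack([np.hstack(tiles[:3]),np.hstack(tiles[3:])])[:,:,::-1])
# tray blue
hsv=cv2.cvtColor(T,cv2.COLOR_RGB2HSV); b=cv2.inRange(hsv,(105,120,40),(130,255,255)); c=blob(b,(600*.64,165*.64))
q=cv2.minAreaRect(world("top",c,45)[:,:2].astype(np.float32)); print("tray",q,cv2.boxPoints(q).round(1).tolist())
# fixture foot
c=blob(grey(T,80),(325*.64,205*.64)); q=cv2.minAreaRect(world("top",c,20)[:,:2].astype(np.float32)); print("fix",q)
E
```

```text
spacer top (434.1, -264.0) d 42.0 bbox [ 433.2 -264.5] [38.4 40.8]
spacer side (435.0, -265.0) d 57.7 bbox [ 435.2 -265. ] [44.9 57. ]
narrow top (439.6, 2.7) d 62.9 bbox [440.2   1.8] [59.  61.1]
narrow side (441.5, 1.8) d 71.6 bbox [440.9   1.5] [65.5 69.9]
clamp top (423.5, 267.1) d 43.6 bbox [423.  267.4] [40.7 40.9]
clamp side (424.3, 267.1) d 50.3 bbox [425.6 266.9] [45.3 49.6]
tray ((643.861083984375, -151.10491943359375), (223.63172912597656, 143.44895935058594), 87.17908477783203) [[566.7000122070312, -259.29998779296875], [710.0, -266.29998779296875], [721.0, -43.0], [577.7000122070312, -35.900001525878906]]
fix ((626.13916015625, 169.0445098876953), (100.09703063964844, 109.52325439453125), 11.633810043334961)
```

View pics/m.png

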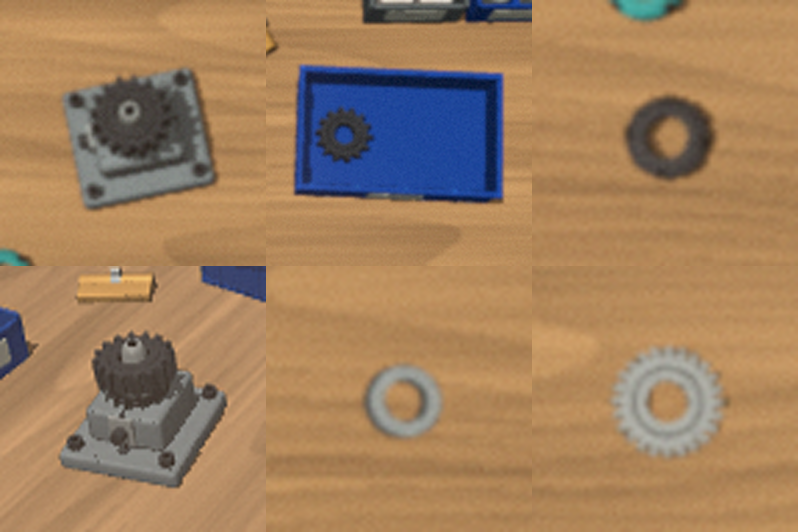

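```bash
cat >> h.py <<'E'
def ori(a):
    y=np.array([np.cos(a),np.sin(a),0]); z=np.array([0,0,-1.]); return np.column_stack([np.cross(y,z),y,z])
def st(tag=""):
    o=observe(); print(tag,"t%.1f"%o["t"],o["tool_pos"].round(1),"F",o["contact_force"].round(1),"w%.1f"%o["gripper_width"],"g%.1f"%o["gripper_force"],flush=True); return o
E
python3 - <<'E'
from h import *
T=read_camera("top");S=read_camera("side")
for n,im,p in(("top",T,(222.2,107.1)),("side",S,(181.3,182))):
    x,y=map(int,p); g=im.mean(2)[y-9:y+10,x-9:x+10]
    m=(g>100).astype(np.uint8); k,l,s,c=cv2.connectedComponentsWithStats(m)
    print(n,[(s[i].tolist(),(c[i]+[x-9,y-9]).round(1).tolist()) for i in range(1,k)])
print("tri",tri((221.8,106.8),(181,182)).round(1), ray("top",(221.8,106.8),92).round(1))
for p in((627,169,120),(645,-203,100),(434,-264,60),(440,2,60),(423,267,60)):
    print(p,[(a,np.round(q,2)[[0,5]] ) if (q:=ik(p,ori(np.radians(a)))) is not None else (a,None) for a in range(-90,90,30)])
E
```

```text
top [([6, 5, 7, 8, 36], [221.9, 107.0])]
side [([0, 0, 19, 18, 223], [180.8, 179.4])]
tri [627.1 171.1  97.6] [627.7 171.1  92. ]
(627, 169, 120) [(-90, array([0.18, 1.75])), (-60, array([0.18, 1.22])), (-30, array([0.18, 0.7 ])), (0, array([0.18, 0.18])), (30, array([ 0.18, -0.35])), (60, array([ 0.18, -0.87]))]
(645, -203, 100) [(-90, array([-0.39,  1.18])), (-60, array([-0.39,  0.66])), (-30, array([-0.39,  0.13])), (0, array([-0.39, -0.39])), (30, array([-0.39, -0.91])), (60, array([-0.39, -1.44]))]
(434, -264, 60) [(-90, array([-0.66,  0.91])), (-60, array([-0.66,  0.39])), (-30, array([-0.66, -0.13])), (0, array([-0.66, -0.66])), (30, array([-0.66, -1.18])), (60, array([-0.66, -1.71]))]
(440, 2, 60) [(-90, array([-0.12,  1.45])), (-60, array([-0.12,  0.92])), (-30, array([-0.12,  0.4 ])), (0, array([-0.12, -0.12])), (30, array([-0.12, -0.65])), (60, array([-0.12, -1.17]))]
(423, 267, 60) [(-90, array([0.45, 2.02])), (-60, array([0.45, 1.5 ])), (-30, array([0.45, 0.97])), (0, array([0.45, 0.45])), (30, array([ 0.45, -0.07])), (60, array([ 0.45, -0.6 ]))]
```

```bash
python3 - <<'E'
from h import *
O=ori(np.radians(-30))
movep((627,170.3,130),O); st("above")
cv2.imwrite("pics/a.png",cv2.resize(np.hstack([read_camera("top")[50:200,140:340],read_camera("side")[110:260,80:280]])[:,:,::-1],(800,300),interpolation=cv2.INTER_CUBIC))
servo_line((627,170.3,59)); st("down")
close_gripper(); st("closed")
servo_line((627,170.3,110)); st("lift")
cv2.imwrite("pics/b.png",cv2.resize(np.hstack([read_camera("top")[50:200,140:340],read_camera("side")[110:260,80:280]])[:,:,::-1],(800,300),interpolation=cv2.INTER_CUBIC))
E
python3 -c "
import cv2,numpy as np;cv2.imwrite('pics/ab.png',np.vstack([cv2.imread('pics/a.png'),cv2.imread('pics/b.png')]))"
```

```text
above t3.3 [627.3 169.3 130.2] F [ 0.4 -0.3  0.9] w93.9 g0.0
down t4.1 [627.4 170.3  59.6] F [ 0.7 -0.5  0.5] w94.3 g0.0
closed t4.7 [628.3 169.8  59.9] F [ 2.8 -1.7  2. ] w62.0 g30.0
lift t5.2 [625.9 170.6 108.6] F [ 0.2 -0.2 -4.6] w62.2 g30.0
```

View pics/ab.png

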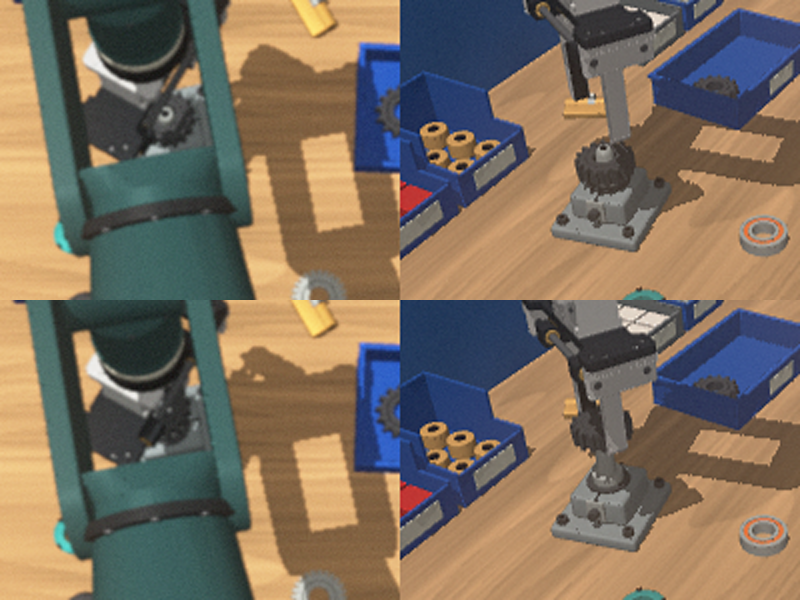

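View bigger.

```bash
python3 - <<'E'
from h import *
cv2.imwrite("pics/c.png",cv2.resize(read_camera("side")[140:230,140:240][:,:,::-1],(660,594),interpolation=cv2.INTER_CUBIC)); st()
E
```

```text
t5.3 [625.3 170.3 107.4] F [-0.   0.7 -3.2] w62.0 g30.0
```

View pics/c.png

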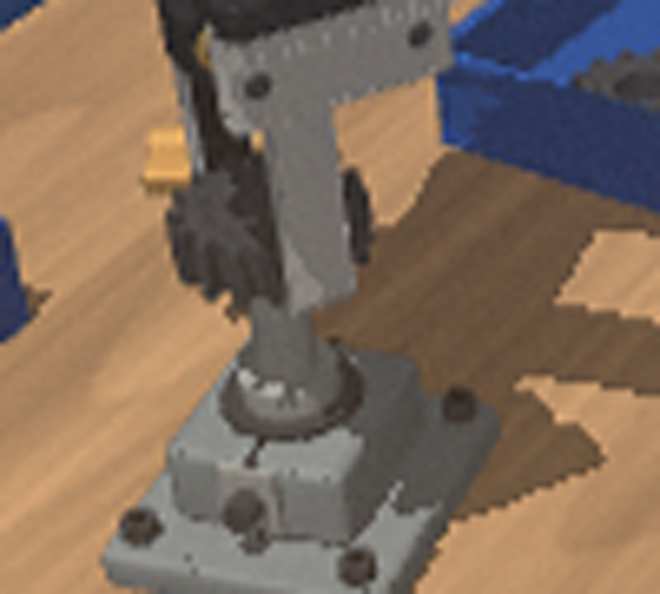

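The cutter is free of the arbor but tilted about the finger axis, roughly 25° by eye. I'll level it by lowering it gently against the tray floor while watching the force.

```bash
python3 - <<'E'
from h import *
O=ori(np.radians(-30))
servo_line((627,170.3,140)); 
movep((645,-203,110),O); st("above tray")
cv2.imwrite("pics/d.png",cv2.resize(np.hstack([read_camera("top")[50:170,300:450],read_camera("side")[90:210,190:340]])[:,:,::-1],(800,320),interpolation=cv2.INTER_CUBIC))
servo_line((645,-203,35),vel=100)
for z in (30,26,22,18,15,12,10,8,6.5):
    servo_line((645,-203,z),vel=25); o=st(z)
    if o["contact_force"][2]>22: break
cv2.imwrite("pics/e.png",cv2.resize(np.hstack([read_camera("top")[50:170,300:450],read_camera("side")[90:210,190:340]])[:,:,::-1],(800,320),interpolation=cv2.INTER_CUBIC))
cv2.imwrite('pics/de.png',np.vstack([cv2.imread('pics/d.png'),cv2.imread('pics/e.png')])[:600])
E
```

```text
above tray t7.0 [ 645.4 -201.4  110. ] F [-0.1 -0.4 -3.3] w62.3 g30.0
30 t8.4 [ 644.9 -203.    30. ] F [ 0.9 -0.  -3.8] w62.3 g30.0
26 t8.7 [ 644.7 -202.9   25.5] F [-0.1  0.1 -4. ] w62.2 g30.0
22 t9.0 [ 644.7 -202.9   21.6] F [-0.4  0.6 -3.8] w62.0 g30.0
18 t9.3 [ 644.7 -202.9   17.6] F [-0.9 -0.2 -3.9] w61.7 g30.0
15 t9.6 [ 644.8 -202.9   14.7] F [-0.5  0.5 -4.3] w62.0 g30.0
12 t9.9 [ 644.8 -202.9   11.6] F [-0.9 -0.4 -3.3] w62.2 g30.0
10 t10.1 [ 644.8 -202.9    9.8] F [-0.9 -0.1 -4.6] w61.9 g30.0
8 t10.4 [ 644.8 -202.9    7.7] F [-0.3  0.3 -4.1] w62.1 g30.0
6.5 t10.6 [ 644.9 -203.     6.3] F [-0.6  0.2 -3.1] w62.5 g30.0
```

View pics/de.png

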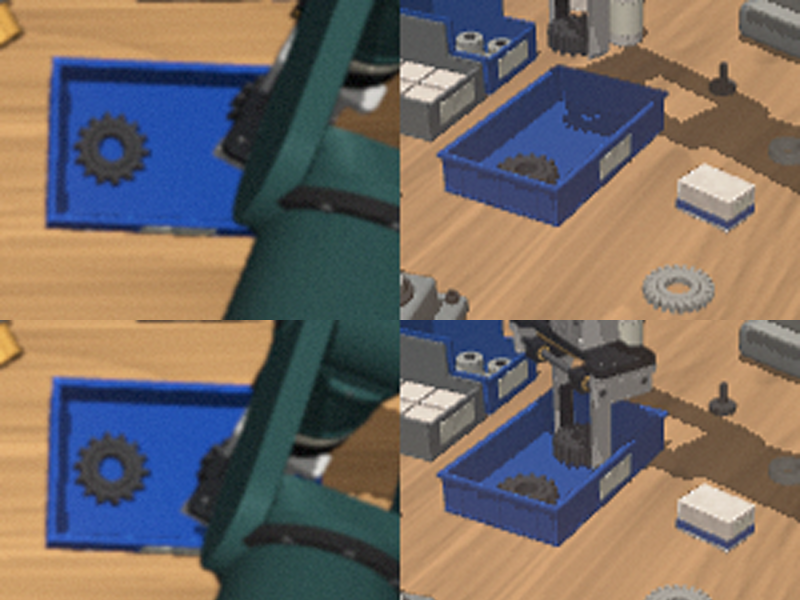

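No floor contact at 6.3 mm, so the cutter hangs about level: the tilt was only how it looked in the picture. Release, then fetch the spacer.

```bash
python3 - <<'E'
from h import *
servo_line((645,-203,5.3),vel=25); st()
ungrasp(); dwell(.4); servo_line((645,-203,110),vel=250)
movep((434,-264,70),ori(np.radians(-30))); st("above spacer")
T=read_camera("top");S=read_camera("side")
cv2.imwrite("pics/f.png",cv2.resize(np.hstack([T[50:250,290:450],S[90:290,200:360]])[:,:,::-1],(800,500),interpolation=cv2.INTER_CUBIC))
c=blob(grey(S,80),np.array((524,228))*.64); w=world("side",c,6)[:,:2]; print(((w.max(0)+w.min(0))/2).round(1),np.ptp(w,axis=0))
E
```

```text
t11.0 [ 644.9 -203.     5.1] F [-0.7  0.4 -3.7] w62.0 g30.0
above spacer t13.5 [ 434.4 -263.8   69.4] F [-0.6  0.4  0.1] w94.0 g0.0
[ 434.5 -265. ] [43.46188448 57.01018378]
```

View pics/f.png

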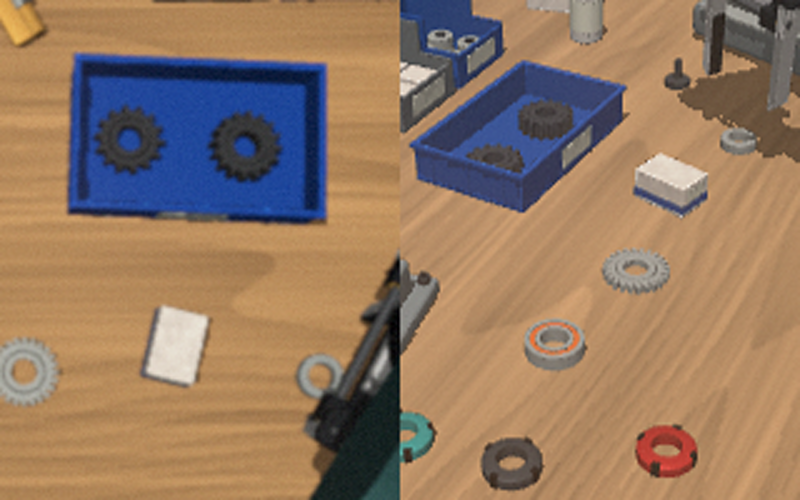

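The worn cutter lies flat in the right-hand half of the tray, at (245,145) in the crop. Next I'll centre the spacer with two crossed squeezes, pick it up and re-measure the bare arbor.

```bash
cat >> h.py <<'E'
def pick(x,y,a,zg,up=130):
    R=lambda d:ori(np.radians(d))
    for i,d in enumerate((a+90 if a<0 else a-90,a)):
        if i==0: movep((x,y,70),R(d)); servo_line((x,y,zg),vel=120)
        else: servo_line((x,y,zg+25),vel=120); movep((x,y,zg+25),R(d)); servo_line((x,y,zg),vel=80)
        close_gripper(); st("squeeze")
        if i==0: ungrasp()
    servo_line((x,y,up),vel=200); return st("lifted")
E
python3 - <<'E'
from h import *
T=read_camera("top"); x,y=222,107
cv2.imwrite("pics/g.png",cv2.resize(np.hstack([T[70:150,185:265],read_camera("side")[155:235,140:220]])[:,:,::-1],(800,400),interpolation=cv2.INTER_CUBIC))
pick(434.2,-264.5,-30,4)
E
```

```text
squeeze t16.7 [ 434.2 -264.5    4. ] F [0.3 0.6 0.1] w38.8 g30.0
squeeze t20.8 [ 434.2 -264.6    4. ] F [ 0.7 -0.5 -0.4] w38.7 g30.0
lifted t21.6 [ 433.5 -263.9  128.6] F [-0.1 -0.9 -1.7] w39.2 g30.0
```

View pics/g.png

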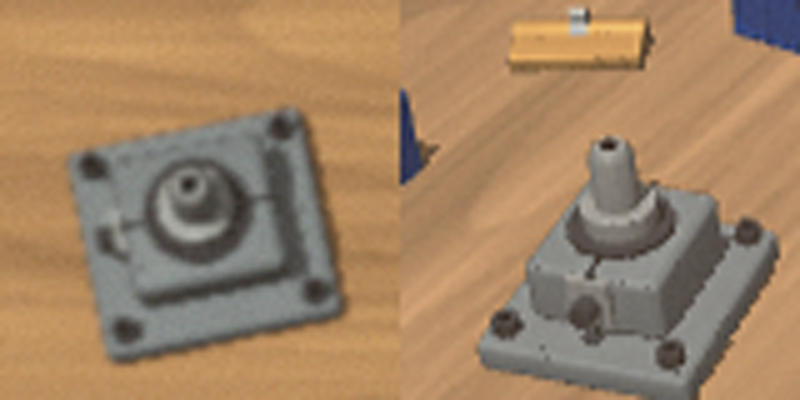

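```bash
python3 - <<'E'
from h import *
print(tri((222.2,106.4),(181.2,183.4)).round(1),ray("top",(222.2,106.4),92).round(1),ray("side",(181.2,183.4),92).round(1),ray("top",(224,112),50).round(1))
E
```

```text
[628.6 170.3  93.1] [628.6 170.2  92. ] [630.2 169.2  92. ] [627.9 169.8  50. ]
```

```bash
cat >> h.py <<'E'
AX,AY=628.3,170.0
def lower(a,zc,zend,flim=15,dx=0,dy=0):
    """zc: start height, lower to zend stopping on upward force"""
    x,y=AX+dx,AY+dy
    movep((x,y,zc+25),ori(np.radians(a))); servo_line((x,y,zc),vel=120); dwell(.2); b=st("start")["contact_force"]
    cv2.imwrite("pics/low.png",cv2.resize(np.hstack([read_camera("top")[70:150,185:265],read_camera("side")[135:215,140:220]])[:,:,::-1],(800,400),interpolation=cv2.INTER_CUBIC))
    z=zc
    while z>zend:
        z=max(z-3,zend); servo_line((x,y,z),vel=30); o=st(round(z,1))
        if o["contact_force"][2]-b[2]>flim or np.hypot(*(o["contact_force"]-b)[:2])>flim: print("STOP"); return False
    return True
E
python3 - <<'E'
from h import *
print(lower(-30,105,67))
E
```

```text
start t23.8 [628.9 169.9 106.1] F [-0.3 -0.5 -0.4] w38.9 g30.0
102 t24.2 [628.1 170.  101.7] F [ 0.3 -0.2 -1.2] w38.7 g30.0
99 t24.4 [628.1 170.   98.6] F [ 0.4 -0.6 -0.4] w39.0 g30.0
96 t24.7 [628.1 170.   95.6] F [-0.1  0.4 -1.6] w38.6 g30.0
93 t24.9 [628.1 170.   92.6] F [-0.2  0.2  0. ] w38.8 g30.0
90 t25.2 [628.1 169.9  89.6] F [ 0.1  0.2 -0.3] w38.9 g30.0
87 t25.4 [628.1 169.9  86.7] F [ 0.  -0.  -1.1] w39.1 g30.0
84 t25.7 [628.1 169.9  83.7] F [-0.3  0.  -0.6] w38.9 g30.0
81 t25.9 [628.1 169.9  80.6] F [ 0.1  0.  -1.5] w38.7 g30.0
78 t26.2 [628.1 169.9  77.6] F [-0.  -0.1 -1.1] w38.7 g30.0
75 t26.4 [628.1 169.9  74.6] F [ 0.4  0.8 -0.8] w38.8 g30.0
72 t26.7 [628.1 169.9  71.7] F [ 0.1  0.  -1.2] w38.8 g30.0
69 t26.9 [628.1 169.9  68.6] F [-0.4 -0.2 -0.9] w38.9 g30.0
67 t27.2 [628.2 170.   66.8] F [-0.6 -0.6 -0.7] w38.9 g30.0
True
```

View pics/low.png

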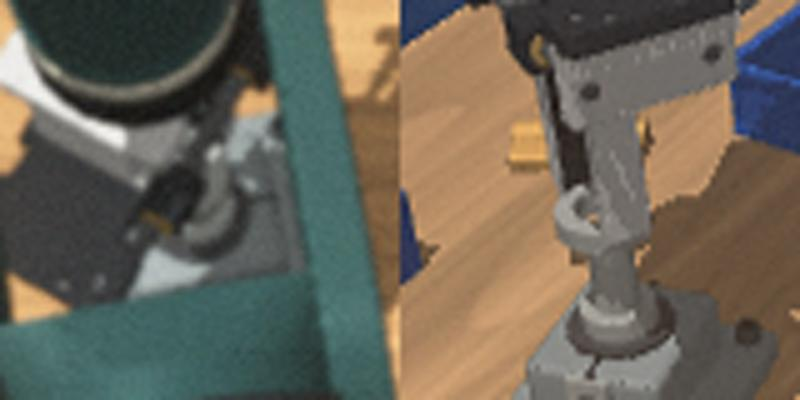

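```bash
python3 - <<'E'
from h import *
servo_line((AX,AY,65.6),vel=20); st(); ungrasp(); dwell(.4); servo_line((AX,AY,130),vel=200)
movep((439.8,2.2,110),ori(np.radians(60)))
cv2.imwrite("pics/i.png",cv2.resize(np.hstack([read_camera("top")[70:150,185:265],read_camera("side")[135:215,140:220]])[:,:,::-1],(800,400),interpolation=cv2.INTER_CUBIC))
pick(439.8,2.2,-30,3)
E
```

```text
t27.4 [628.5 170.1  66. ] F [0.5 0.  1.5] w39.1 g30.0
squeeze t32.6 [439.9   2.1   3.3] F [-0.6 -0.1  2.4] w61.8 g30.0
squeeze t36.1 [440.1   2.1   3.2] F [0.2 0.7 0.3] w61.5 g30.0
lifted t36.9 [438.8   2.3 128.5] F [-0.6 -0.6 -1.8] w61.7 g30.0
```

View pics/i.png

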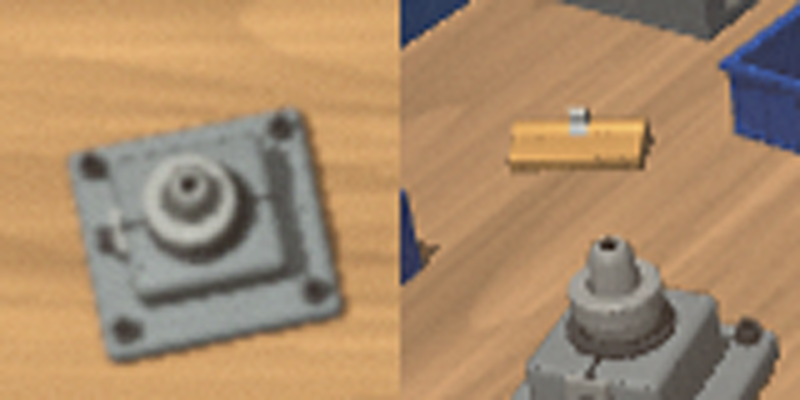

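The spacer sits flat and home: the top view shows it around the pilot at (188,205). The narrow cutter is gripped, so I'll put it on, with its underside at TCP − 3 mm and home at TCP 77.

```bash
python3 - <<'E'
from h import *
if lower(-30,104,78.5):
    servo_line((AX,AY,77.3),vel=20); st(); ungrasp(); dwell(.4); servo_line((AX,AY,140),vel=200)
    movep((423.5,267,110),ori(np.radians(60)))
    cv2.imwrite("pics/low.png",cv2.resize(np.hstack([read_camera("top")[70:150,185:265],read_camera("side")[135:215,140:220]])[:,:,::-1],(800,400),interpolation=cv2.INTER_CUBIC))
E
```

```text
start t38.5 [628.8 169.8 105.3] F [ 0.5  0.7 -2.5] w61.7 g30.0
101 t38.8 [628.1 170.  100.6] F [ 0.8  0.2 -2.1] w62.1 g30.0
98 t39.1 [628.  170.   97.5] F [-0.2 -0.1 -1.9] w61.7 g30.0
95 t39.3 [628.1 170.   94.6] F [ 0.6  0.6 -1.6] w61.7 g30.0
92 t39.6 [628.1 170.   91.6] F [-0.5  0.  -1.4] w61.7 g30.0
89 t39.8 [628.1 169.9  88.7] F [ 0.2  0.2 -0.7] w61.6 g30.0
86 t40.1 [628.2 169.9  85.7] F [-0.8  0.1 -2. ] w61.5 g30.0
83 t40.3 [628.2 169.9  82.7] F [-0.2  0.6 -1.7] w61.7 g30.0
80 t40.6 [628.1 169.9  79.7] F [ 0.5 -0.2 -2.3] w61.7 g30.0
78.5 t40.8 [628.2 170.   78.4] F [ 0.8 -0.5 -1.4] w61.5 g30.0
 t41.1 [628.3 170.1  77.4] F [-0.1 -0.1 -1.7] w61.6 g30.0
```

View pics/low.png

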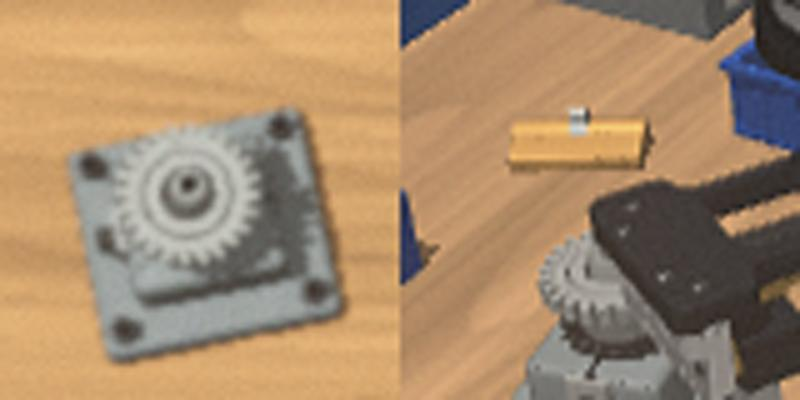

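```bash
python3 - <<'E'
from h import *
o=pick(423.5,267.1,-30,3)
if 40<o["gripper_width"]<49 and lower(-30,107,86.5):
    servo_line((AX,AY,85.3),vel=20); st(); ungrasp(); dwell(.4); servo_line((AX,AY,150),vel=200)
    movep((450,-100,200),ori(np.radians(-30))); st("clear")
    cv2.imwrite("pics/low.png",cv2.resize(np.hstack([read_camera("top")[70:150,185:265],read_camera("side")[135:215,140:220]])[:,:,::-1],(800,400),interpolation=cv2.INTER_CUBIC))
E
```

```text
squeeze t45.7 [423.4 267.    3. ] F [ 0.5 -0.2  0.6] w44.8 g30.0
squeeze t49.7 [423.6 267.    3. ] F [ 0.2  0.4 -0.8] w44.8 g30.0
lifted t50.5 [422.6 266.7 128.5] F [-0.8 -1.2 -1.9] w45.0 g30.0
start t51.9 [628.6 170.4 108.3] F [-0.2  0.6 -1.3] w45.1 g30.0
104 t52.3 [628.1 169.9 103.6] F [ 0.3  0.5 -1. ] w45.2 g30.0
101 t52.5 [628.1 169.9 100.5] F [ 0.4  0.5 -0.4] w44.9 g30.0
98 t52.8 [628.1 170.   97.6] F [-0.3 -0.5 -0.5] w45.1 g30.0
95 t53.0 [628.1 169.9  94.6] F [ 0.3  0.1 -0.4] w44.8 g30.0
92 t53.3 [628.1 170.   91.6] F [-0.6  0.8 -1.6] w44.5 g30.0
89 t53.5 [628.2 169.9  88.7] F [ 0.1 -0.1 -1.1] w45.0 g30.0
86.5 t53.8 [628.2 169.9  86.2] F [ 0.9  0.1 -0.9] w44.9 g30.0
 t54.0 [628.3 170.   85.3] F [ 1.1  0.5 -0.8] w44.7 g30.0
clear t57.0 [450.4 -99.5 199.5] F [-0.6 -0.8 -0.3] w94.2 g0.0
```

View pics/low.png

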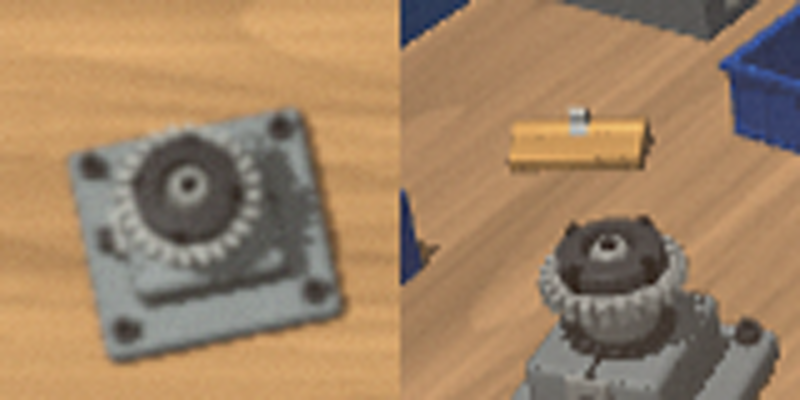

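The clamp ring lies flat and centred on the cutter, with the arbor tip at (188,184) in its bore. The stack is complete and the arm is clear, so I'm handing in.

```bash
python3 -c "
from plant import *
print(hand_in())"
```

```text
the job is handed in; nothing more can be done
None
```

I handed the job in at about 57 s; no verdict came back, but the pictures show the worn cutter flat in the empty half of the tray and the spacer, narrow cutter and clamp ring flat on the arbor in order, all released with the arm clear.

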